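# Fetch the amber bottle from behind its neighbours for weighing

## Task

The amber bottle at the back of the white reagent stand has to be weighed. First clear the two dropper bottles and the black-lidded jar that stand round it onto the blue mat, then stand the amber bottle in the middle of the balance's round steel pan, and only then put the three back on the stand, each upright in the middle of the very same blue disc it came from. Keep all four containers upright throughout, and do not disturb the tape rolls and the dish standing about.

Things in the scene. Friction and masses are not known exactly. Their poses are not given: they have to be found in the camera images.
- amber_bottle: brown bottle with black cap, upright, round body 58 mm across, 112 mm tall with the cap (cap fixed, 36 mm across, from 98 mm up); origin at the centre of its underside, z up. Side is straight up to 68 mm, then slopes in to the cap; to keep the palm off the cap it is taken with the pads centred about 74 mm up, their lower half on the straight side. About 0.16 kg
- green_dropper: white dropper bottle with pointed green tip; body 31 mm across and 50 mm tall, tip above it to 96 mm; taken by the body near its top, pads centred about 43 mm up, the tip clears the palm; origin at the centre of its underside, z up
- yellow_dropper: yellow dropper bottle with pointed white tip; body 29 mm across and 45 mm tall, tip above it to 87 mm; taken by the body near its top (pads centred about 40 mm up); origin at the centre of its underside, z up
- black_jar: small clear jar with a black lid (fixed on), 41 mm across the lid, 33 mm tall; origin at the centre of its underside, z up
- stand: fixed white stand: floor plate 138 (x) x 180 (y) x 8 mm, 6 mm splashback to 47 mm high at the far edge (inner face x = 63 mm), 26 mm high gussets at the far corners. Origin under the plate's centre on the worktop, x to the splashback, y left. Amber bottle at about (26, 0) mm; three equal printed blue discs, 54 mm across, no real thickness, at (6, 53), (6, -53), (-36, 0) mm: droppers and jar start on them in any order
- mat: fixed thin blue mat, 190 (x) by 150 (y) by 2 mm, the clearing area; origin under its centre on the worktop; it may lie left or right of the stand
- balance: fixed grey top-pan balance, 150 mm wide (y), 40 mm high, with a round steel pan 110 mm across whose top is 52 mm above the worktop; origin on the worktop right under the pan's centre; its body reaches from 110 mm before (-x, display side) to 65 mm behind the origin. The pan does not give
- red_tape: roll of red tape lying flat, about 68 mm across, 25 mm high; a bystander, origin under its centre
- white_tape: roll of white tape lying flat, about 64 mm across, 19 mm high; a bystander, origin under its centre
- petri_dish: clear closed petri dish, 58 mm across, 15 mm high, beyond the stand; a bystander, origin under its centre

How it is judged:
By the outcome, as a careful person would: the job done as asked, in the order asked, and still so for the second after the job is handed in, with the robot touching nothing.
It also fails if it takes over 134 s, if anything falls off the work surface, if the arm or the gripper's body presses on something with over 40 N, if the wrist force passes 120 N, or if a joint passes its speed limit or range.

## Robot

A 6-joint arm with a two-finger parallel gripper is mounted at the origin on a cart in front of the work surface, level with it; the furniture and walls round the work are solid. World frame = base frame: x ahead of the robot, y to its left, z up, the work surface at z = 0. Lengths are in mm, angles in rad, forces in N, time in s.
With the tool pointing down it reaches from about 300 to 775 mm from the base axis. Payload 14.6 kg.
Tool frame: the origin (TCP) lies on the centre line of the jaws, within the pads' length; the fingertips stand 8 mm ahead of it and the grasp point (between the pads) lies 11 mm behind it; z points along the fingers, y is the direction in which the jaws open and shut (so a half turn about z gives the same grasp; the last joint's range is limited). The gripper opens to 94 mm and grips with 3 to 60 N. Pads are 16 mm wide; open, the fingers measure 119 mm over their backs; the gripper's body (75 mm by 177 mm) begins 78 mm behind the grasp point.
Start: joints at [1.218, 0.3, 1.521, -0, 1.321, -0.067], TCP at [155.056, 527.681, 213.446] pointing down, gripper open.
Joint ranges: [-3.03, 3.03], [-0.79, 2.21], [0.23, 2.52], [-1.04, 4.18], [0, 3.07], [-2.55, 2.55]. Speed limits (rad/s): [2.22, 2.22, 2.57, 3.14, 3.14, 3.14].

## Interface

Orientations are given as [roll, pitch, yaw] about the fixed x, y, z axes, in that order (R = Rz(yaw) Ry(pitch) Rx(roll)).
In Python, from cell import read_state, cams, manip gives the robot as it stands.
- The arm moves only by the shell command python3 -m handwheel 'ROWS' [OPENING] [FORCE]. ROWS is JSON, a list of rows, each a list of 4 numbers: the shift along the tool's x, y, z in m, then the turn about the tool's z in degrees. In form: [[dx, dy, dz, turn], ...]. A call has 1 to 5 rows; each row is the pose to reach, as a shift and turn from the pose measured when the call began, along the tool's axes at that moment; what a row does not reach only later rows make up. A row lasts 1/8 s, in which the tool goes at most 62.5 mm and 10.7 degrees, less where a joint would pass 70% of its speed; a pose out of reach is approached as far as the arm can. A call with a gripper value outside its range is refused whole. OPENING is the closure, from 0 (fully open) to 1 (shut), set as the call begins (- or left out, the last holds). The fingers move at their own pace and stop on an object; FORCE is the grip in N (left out, the last holds). Time passes only in rows, so rows that repeat a pose let the fingers close. It gives the time, the measured TCP pose, the force and the opening at its end, in the units of the state.
- read_state(): the state, without advancing time (a new reading comes with each control period).
- cams.camera(name): name is "scene" or "top" or "wrist"; returns the picture (400x640x3 uint8, red, green, blue); there is no depth.
- cams.get_calibration(name): a dict with "vertical_fov" (degrees; the focal length in pixels is half the picture's height over the tangent of half this angle, whatever the lens; pixels are square), "cx", "cy" (the principal point, pixels), "R" (3x3) and "t" (3): a world point X has camera coordinates R X + t. Camera axes: x right, y down, z forward; pixel columns grow to the right and rows downward; lengths in mm; the calibration is good to about 2 mm. The wrist camera is an equidistant fisheye: a pixel r from the principal point sees the ray r / f radians off the axis. A picture is of the moment at which its call begins: read the wrist's pose just before it. get_calibration takes no time and is no camera call; for the wrist camera it gives the pose at the moment of the call.
- manip.sign_off(): hands the job in, once; it reports no verdict.
The state is a dict: "clock": time; "joints": joint angles; "qd": joint speeds; "effort": joint torques, N m; "eef_pos": TCP position; "eef_rot": TCP orientation; "wrist_force": force on the tool from outside, world axes, zero at the start; "moment": the same for the moment, N m; "finger_gap": finger opening in mm.
Only numpy, scipy, OpenCV 4.12 (cv2) and the standard library are available. Lean on these libraries where they do the work, as an engineer would, in place of code of your own. Each camera call takes 0.05 s, during which the arm holds its last target. There are 200 camera calls.

## Working session

There is one attempt and no reset: what is moved stays moved. The work goes in short steps, Python scripts to look and compute and a shell command to move; the robot and the scene stay as the last step left them, time stands still between calls to the robot, and variables do not carry over. Pictures are saved under pics/ and viewed, about 12 in all and at most 16, crops included, and the job is handed in when it is done.

```bash
ls; mkdir -p pics
python3 - <<'E'
from cell import read_state,cams
import cv2,json
s=read_state();print(s)
for n in("scene","top"):
    cv2.imwrite(f"pics/{n}0.png",cams.camera(n)[:,:,::-1])
    print(n,cams.get_calibration(n))
print(cams.get_calibration("wrist"))
E
```

```text
pics
{'clock': 0.0, 'joints': array([ 1.21840879e+00,  3.00459111e-01,  1.52156395e+00, -4.26278682e-06,
        1.32068872e+00, -6.66208845e-02]), 'qd': array([ 0.00038898,  0.00197086,  0.00209385,  0.00056765,  0.00134746,
       -0.00033556]), 'effort': array([ 7.18983938e-04, -5.31808376e+01, -3.52740490e+01,  7.08535127e-02,
        2.45311571e-02, -8.36211211e-05]), 'eef_pos': array([154.97172495, 527.46144326, 212.90014635]), 'eef_rot': array([-3.14047574e+00, -7.03818600e-05,  2.85582702e+00]), 'wrist_force': array([0.316074  , 0.64831863, 0.48837657]), 'moment': array([-0.00985495, -0.02193033,  0.01346119]), 'finger_gap': 94.3323714841392}
scene {'vertical_fov': 49.20653826824689, 'cx': 318.0668294511624, 'cy': 200.01096028263757, 'R': array([[ 0.45322232, -0.89124436, -0.01652334],
       [-0.62507075, -0.30454112, -0.71870806],
       [ 0.63551246,  0.33606279, -0.69511561]]), 't': array([-244.36409719,  382.15520758,  644.98579333])}
top {'vertical_fov': 52.76353621872869, 'cx': 321.6601711089233, 'cy': 197.15465896528613, 'R': array([[ 0.01608911, -0.99952813, -0.02616581],
       [-0.98731508, -0.01174752, -0.158338  ],
       [ 0.1579559 ,  0.02838142, -0.98703821]]), 't': array([  11.19033904,  600.57290709, 1139.78609496])}
{'vertical_fov': 65.70646984690485, 'cx': 318.099825496336, 'cy': 199.2872086397504, 'R': array([[ 0.28315197,  0.95907389, -0.00149581],
       [ 0.92555459, -0.27284651,  0.26249473],
       [ 0.25134371, -0.07571035, -0.96493227]]), 't': array([-548.36375687,  -26.15690415,  391.87307125])}
```

View pics/top0.png

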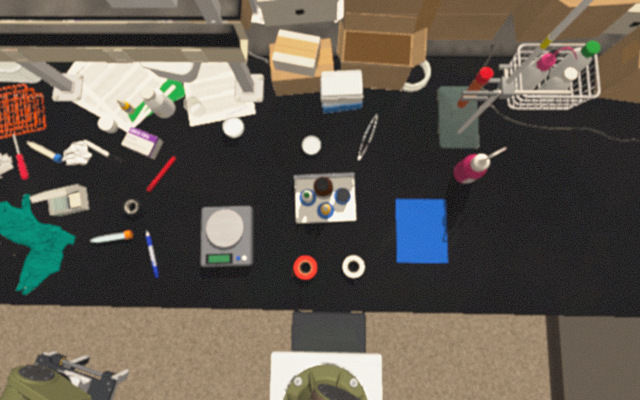

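View pics/scene0.png

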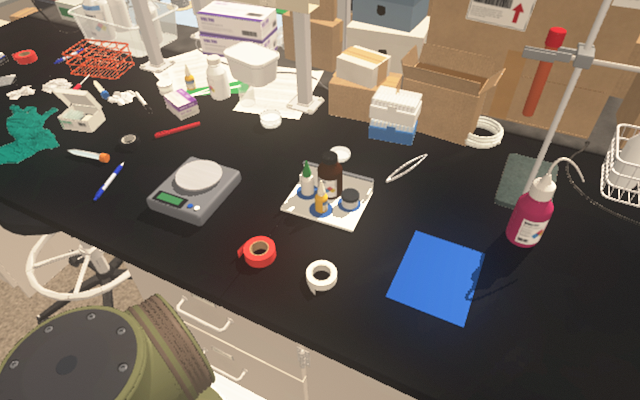

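```bash
cat > h.py <<'E'
import numpy as np,cv2
from cell import read_state,cams
from scipy.spatial.transform import Rotation as Ro
def ray(c,uv,fish=False):
    f=200/np.tan(np.radians(c["vertical_fov"]/2))
    d=np.array([(uv[0]-c["cx"]),(uv[1]-c["cy"])],float)/f
    if fish:
        r=np.hypot(*d); d=np.array([*(d/r*np.sin(r)),np.cos(r)]) if r>1e-9 else np.array([0,0,1.])
    else: d=np.array([*d,1])
    R=np.array(c["R"]);return -R.T@c["t"],R.T@d
def onplane(c,uv,z,fish=False):
    o,d=ray(c,uv,fish);return (o+d*(z-o[2])/d[2])[:2]
def proj(c,X,fish=False):
    f=200/np.tan(np.radians(c["vertical_fov"]/2))
    p=np.array(c["R"])@np.array(X,float)+c["t"]
    if fish:
        r=np.hypot(p[0],p[1]);th=np.arctan2(r,p[2]);q=p[:2]/max(r,1e-9)*th
    else:q=p[:2]/p[2]
    return q*f+[c["cx"],c["cy"]]
def blobs(m,amin=30):
    cs,_=cv2.findContours(m.astype(np.uint8),cv2.RETR_EXTERNAL,cv2.CHAIN_APPROX_NONE)
    return sorted([c for c in cs if cv2.contourArea(c)>amin],key=cv2.contourArea,reverse=True)
def tool(target_xy,z=None,yaw=None):
    "shift in tool axes (m) & turn (deg) to a world TCP goal, tool down"
    s=read_state();R=Ro.from_euler("xyz",s["eef_rot"]).as_matrix()
    g=np.array([*target_xy,s["eef_pos"][2] if z is None else z])
    d=R.T@(g-s["eef_pos"])/1000
    t=None
    if yaw is not None:
        dy=(yaw-s["eef_rot"][2]+np.pi/2)%np.pi-np.pi/2; t=-np.degrees(dy)
    return np.round(d,4),t
E
python3 - <<'E'
from h import *
for n in("top","scene"):
    c=cams.get_calibration(n);im=cv2.imread(f"pics/{n}0.png");hsv=cv2.cvtColor(im,cv2.COLOR_BGR2HSV)
    H,S,V=cv2.split(hsv)
    for nm,m,z,k in(("blue",(H>100)&(H<118)&(S>150)&(V>80),2,1),("red",((H<8)|(H>172))&(S>150)&(V>100),25,5),("white",(S<60)&(V>140),0,14)):
        for b in blobs(m,60)[:k]:
            r=cv2.minAreaRect(b);
            if nm=="white" and not(190<r[0][0]<380 and 110<r[0][1]<300):continue
            print(n,nm,np.round(r[0]),np.round(r[1]),round(cv2.contourArea(b)),[np.round(onplane(c,p,z)) .tolist() for p in [r[0],*cv2.boxPoints(r)]])
im=cv2.imread("pics/top0.png")[130:290,190:460];cv2.imwrite("pics/topc.png",cv2.resize(im,None,fx=2.9,fy=2.9,interpolation=cv2.INTER_CUBIC))
E
```

```text
top blue [422. 230.] [65. 53.] 3242 [[510.0, -280.0], [608.0, -203.0], [610.0, -363.0], [415.0, -356.0], [412.0, -200.0]]
top red [305. 267.] [24. 24.] 466 [[397.0, 66.0], [431.0, 102.0], [432.0, 31.0], [363.0, 30.0], [362.0, 100.0]]
top red [483.  75.] [13. 21.] 208 [[995.0, -478.0], [986.0, -440.0], [1036.0, -489.0], [1005.0, -516.0], [955.0, -468.0]]
top red [161. 173.] [ 5. 44.] 190 [[672.0, 515.0], [624.0, 559.0], [731.0, 483.0], [721.0, 470.0], [614.0, 546.0]]
top red [ 22. 166.] [27.  8.] 170 [[690.0, 953.0], [727.0, 983.0], [735.0, 958.0], [653.0, 924.0], [645.0, 948.0]]
top white [325. 198.] [47. 61.] 2718 [[606.0, 11.0], [677.0, 108.0], [684.0, -80.0], [537.0, -85.0], [529.0, 100.0]]
top white [226. 235.] [56. 47.] 2028 [[488.0, 312.0], [573.0, 389.0], [575.0, 244.0], [405.0, 236.0], [403.0, 378.0]]
top white [353. 266.] [22. 22.] 384 [[401.0, -76.0], [433.0, -43.0], [434.0, -108.0], [370.0, -108.0], [369.0, -43.0]]
top white [311. 145.] [18. 18.] 254 [[773.0, 57.0], [802.0, 86.0], [803.0, 29.0], [744.0, 28.0], [744.0, 85.0]]
scene blue [438. 276.] [84. 77.] 5861 [[505.0, -
[... 341 characters left out ...]
2 [[760.0, -422.0], [781.0, -373.0], [828.0, -456.0], [741.0, -468.0], [696.0, -389.0]]
scene red [536.  88.] [12. 58.] 496 [[1305.0, -359.0], [1142.0, -338.0], [1512.0, -348.0], [1495.0, -384.0], [1133.0, -368.0]]
scene red [555.  38.] [17. 25.] 330 [[1705.0, -372.0], [1612.0, -342.0], [1837.0, -347.0], [1805.0, -405.0], [1587.0, -395.0]]
scene white [328. 195.] [84. 57.] 2578 [[623.0, 17.0], [529.0, 95.0], [724.0, 159.0], [724.0, -67.0], [540.0, -101.0]]
scene white [195. 186.] [49. 82.] 2464 [[509.0, 327.0], [427.0, 402.0], [678.0, 421.0], [596.0, 248.0], [375.0, 252.0]]
scene white [322. 275.] [31. 32.] 782 [[407.0, -75.0], [414.0, -27.0], [462.0, -74.0], [401.0, -121.0], [357.0, -76.0]]
```

View pics/topc.png

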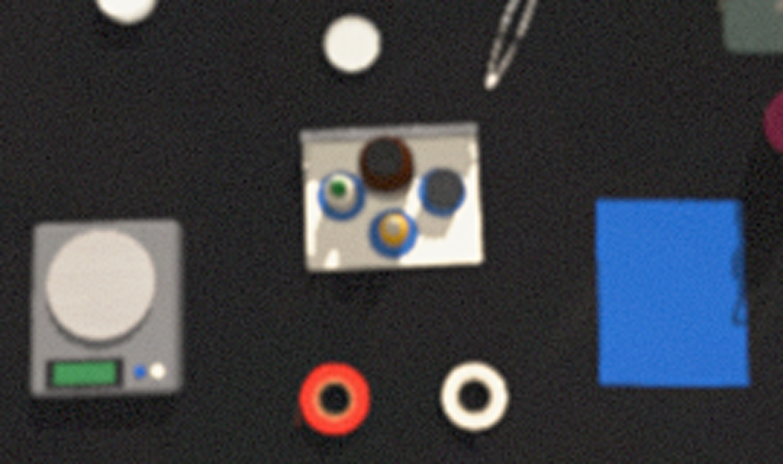

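```bash
python3 -m handwheel '[[-0.05,-0.034,0,-9],[-0.1,-0.07,0,-19],[-0.15,-0.104,0,-19],[-0.2,-0.139,0,-19],[-0.25,-0.174,0,-19]]' 0.3 20
python3 - <<'E'
from h import *
print(tool((565,10),205,np.radians(182.5)), read_state()["finger_gap"])
E
```

```text
clock: 0.72
eef_pos: [346.6, 288.3, 213.0]
eef_rot: [-3.141, -0.0, -3.096]
wrist_force: [0.5, -0.3, 0.5]
finger_gap: 65.8
(array([-0.2054, -0.288 ,  0.0082]), np.float64(0.13445254116485286)) 65.79998947967631
```

```bash
python3 -m handwheel '[[-0.034,-0.048,0,0],[-0.068,-0.096,0,0],[-0.102,-0.144,0,0],[-0.136,-0.192,0,0],[-0.17,-0.24,0.008,0]]'; python3 -m handwheel '[[-0.034,-0.048,0,0],[-0.034,-0.048,0,0],[-0.034,-0.048,0,0]]'
python3 - <<'E'
from h import *
c=cams.get_calibration("wrist");s=read_state()
cv2.imwrite("pics/w1.png",cams.camera("wrist")[:,:,::-1])
import pickle;pickle.dump((c,s),open("w1.pkl","wb"))
E
```

```text
clock: 1.35
eef_pos: [528.6, 54.6, 205.4]
eef_rot: [-3.141, 0.0, -3.096]
wrist_force: [0.5, 1.4, -0.4]
finger_gap: 65.5
clock: 1.72
eef_pos: [564.3, 8.5, 205.1]
eef_rot: [-3.141, -0.001, -3.096]
wrist_force: [-0.9, -0.1, -0.3]
finger_gap: 66.0
```

View pics/w1.png

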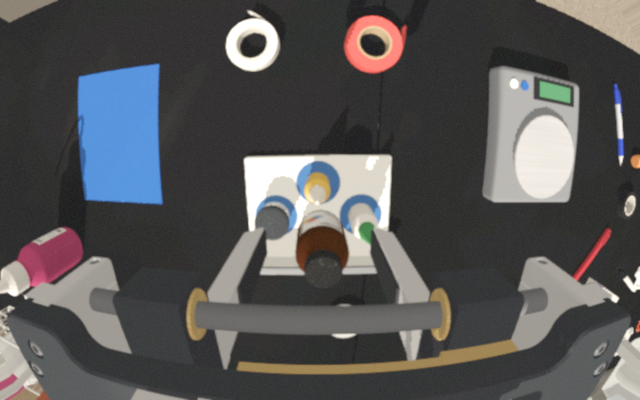

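Run:
```python
from h import *
import pickle
from scipy.optimize import least_squares
c,s=pickle.load(open("w1.pkl","rb"));im=cv2.imread("pics/w1.png")
H,S,V=cv2.split(cv2.cvtColor(im,cv2.COLOR_BGR2HSV))
# plate edges: white mask region
m=(H>100)&(H<120)&(S>110)&(V>70)
roi=np.zeros_like(m);roi[150:260,245:395]=1
for b in blobs(m&roi,40):
    P=np.array([onplane(c,p,8,True) for p in b[:,0]])
    hull=cv2.convexHull(P.astype(np.float32))[:,0]
    r=least_squares(lambda q:np.hypot(*(P-q).T)-27,P.mean(0),loss="soft_l1",f_scale=0.5)
    rh=least_squares(lambda q:np.hypot(*(hull-q).T)-27,r.x,loss="soft_l1",f_scale=0.7)
    print("disc",b[:,0].mean(0).round(),r.x.round(1),rh.x.round(1),cv2.contourArea(b))
for b in blobs(m,3000)[:1]:
    P=np.array([onplane(c,p,2,True) for p in b[:,0]],np.float32);print("mat",cv2.minAreaRect(P))
# pan
w=(S<45)&(V>150);roi=np.zeros_like(w);roi[105:205,508:580]=1
for b in blobs(w&roi,1000)[:1]:
    P=np.array([onplane(c,p,52,True) for p in b[:,0]],np.float32);print("pan",cv2.minEnclosingCircle(P),P.mean(0),cv2.fitEllipse(P))
for uv in((245,156),(391,155),(248,268),(390,268)):print("corner",uv,onplane(c,uv,8 if uv[1]<200 else 47,True).round(1))
w=(S<60)&(V>110)
# front edge line fit
e=[onplane(c,(u,150+np.argmax(w[150:175,u])),8,True) for u in range(252,385,4)];e=np.array(e);k=np.polyfit(e[:,1],e[:,0],1);print("front edge slope",k)
L=np.array([onplane(c,(235+np.argmax(w[v,235:265]),v),8,True) for v in range(165,190,2)])
Rr=np.array([onplane(c,(405-np.argmax(w[v,405:375:-1]),v),8,True) for v in range(165,235,3)])
print("sides",L[:,1].round(1),Rr[:,1].round(1),Rr[:,0].round())
print("amber cap",onplane(c,(325,267),120,True),"jar lid",onplane(c,(272,220),41,True))
cv2.imwrite("pics/w1c.png",cv2.resize(im[145:295,235:405],None,fx=4,fy=4,interpolation=cv2.INTER_CUBIC))
```

```text
disc [318. 178.] [570.2   6.8] [567.8   5.7] 460.5
disc [358. 209.] [609.4  64.7] [606.4  64.4] 331.0
disc [280. 208.] [616.3 -47.6] [612.8 -45.5] 190.5
mat ((509.84710693359375, -281.5669250488281), (192.76869201660156, 153.94085693359375), 0.3329949378967285)
pan ((497.49102783203125, 297.79534912109375), 87.4843978881836) [499.43765 292.77643] ((499.5752258300781, 295.5190734863281), (140.79969787597656, 151.65066528320312), 88.28777313232422)
corner (245, 156) [536.6 -82.8]
corner (391, 155) [527.5  94.5]
corner (248, 268) [666.9 -73.3]
corner (390, 268) [659.3  99.3]
front edge slope [-6.00602288e-02  5.31975293e+02]
sides [-84.1 -84.1 -84.1 -84.1 -84.1 -84.1 -84.2 -84.2 -82.9 -82.9 -83.  -83.
 -83. ] [ 95.6  96.   96.3  96.6  97.   97.4  97.7  96.8  97.2  97.6  98.   98.4
  98.8  99.3  98.4  98.8  99.3  99.7 100.2  99.3  99.8 100.3 100.8 108. ] [540. 544. 547. 551. 555. 559. 562. 566. 570. 574. 578. 582. 585. 589.
 593. 597. 601. 605. 609. 613. 617. 622. 626. 630.]
amber cap [621.54304589  16.4974038 ] jar lid [605.32453085 -43.91125103]
```

View pics/w1c.png

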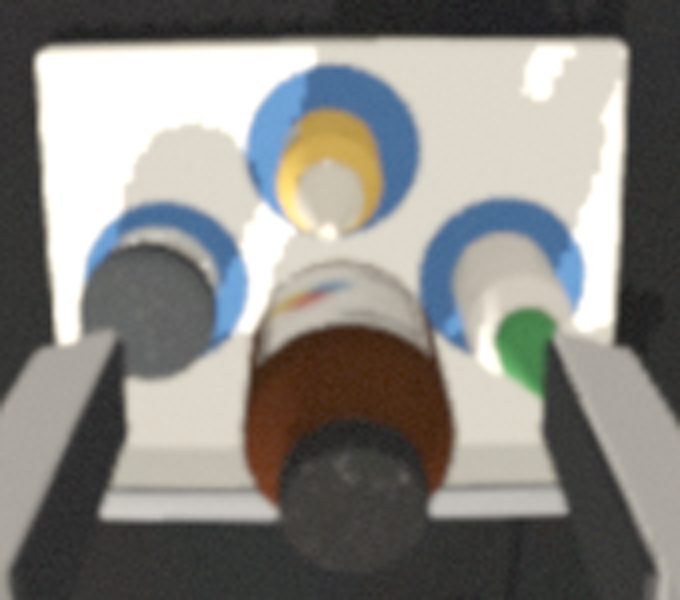

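Run:
```python
from h import *
import pickle
c,s=pickle.load(open("w1.pkl","rb"))
print(s["eef_pos"],s["eef_rot"])
def P(u,v,z=8):return onplane(c,((u+.5)/4-.5+235,(v+.5)/4-.5+145),z,True).round(1)
for n,l in dict(ydiscL=(247,145),ydiscR=(419,150),ydiscFront=(334,65),ybaseFront=(333,109),yL=(280,160),yR=(382,160),gdiscFront=(502,198),gdiscL=(421,275),gdiscR=(583,272),gbaseFront=(497,232),jdiscFront=(166,202),jdiscL=(86,280),jdiscR=(246,285),jbaseFront=(172,229),amberFront=(340,262),plateF=(334,39)).items():print(n,P(*l))
print("lid L/R/F/B z41",P(82,310,41),P(216,310,41),P(148,243,41),P(152,378,41))
print("cap",P(278,495,120),P(432,495,120),P(355,572,120),"ytip",P(326,236,95))
t=cams.get_calibration("top");sc=cams.get_calibration("scene")
im=cv2.imread("pics/top0.png");g=cv2.cvtColor(im,cv2.COLOR_BGR2HSV)
m=(g[:,:,1]<70)&(g[:,:,2]>165);m[:206]=0;m[252:]=0;m[:,:203]=0;m[:,248:]=0
for b in blobs(m,300)[:2]:
    Q=np.array([onplane(t,p,52) for p in b[:,0]],np.float32);print("pan top",cv2.minEnclosingCircle(Q),cv2.fitEllipse(Q))
def Q(u,v):return onplane(t,((u+.5)/2.9-.5+190,(v+.5)/2.9-.5+130),52).round(1)
print("pan L R T B",Q(46,285),Q(156,285),Q(101,229),Q(101,342))
for uv in((514,155),(574,155),(544,113),(544,198)):print("pan wrist",onplane(c,uv,52,True).round(1))
```

```text
[564.30968428   8.47336848 205.0670283 ] [-3.14094793e+00 -5.16130979e-04 -3.09604065e+00]
ydiscL [565.2 -18.9]
ydiscR [564.4  33.4]
ydiscFront [539.5   6.4]
ybaseFront [553.    6.7]
yL [569.4  -8.7]
yR [568.   22.3]
gdiscFront [578.3  60. ]
gdiscL [604.2  36.5]
gdiscR [601.1  87.9]
gbaseFront [589.2  59.3]
jdiscFront [584.2 -43.6]
jdiscL [610.8 -69.1]
jdiscR [609.9 -18.1]
jbaseFront [592.7 -41.6]
amberFront [601.1  11. ]
plateF [531.7   6. ]
lid L/R/F/B z41 [609.  -63.9] [606.9 -24.6] [587.7 -44.4] [629.2 -43.3]
cap [623.9  -2.8] [622.4  33. ] [644.2  16.2] ytip [567.9   5.8]
pan top ((507.73858642578125, 302.5967102050781), 56.614906311035156) ((507.8214416503906, 302.2185363769531), (108.83826446533203, 109.98026275634766), 20.16156005859375)
pan L R T B [504.6 357.5] [506.1 246. ] [562.1 304.8] [448.4 298.6]
pan wrist [509.1 242.8]
pan wrist [497.  354.9]
pan wrist [450.5 286.3]
pan wrist [560.1 307.3]
```

```bash
python3 -m handwheel '[[-0.003,-0.002,0.03,0],[-0.003,-0.002,0.07,0],[-0.003,-0.002,0.11,0],[-0.003,-0.002,0.14,0],[-0.003,-0.002,0.14,0]]' && python3 -m handwheel '[[0,0,0.014,0],[0,0,0.028,0],[0,0,0.028,0]]' && python3 -m handwheel '[[0,0,0,0],[0,0,0,0],[0,0,0,0],[0,0,0,0],[0,0,0,0]]' 1 15
```

```text
clock: 2.4
eef_pos: [565.9, 8.2, 64.1]
eef_rot: [-3.141, -0.004, -3.094]
wrist_force: [0.4, 0.4, 0.2]
finger_gap: 65.8
clock: 2.78
eef_pos: [565.3, 8.3, 35.2]
eef_rot: [-3.141, -0.005, -3.093]
wrist_force: [-0.8, 0.1, -0.3]
finger_gap: 65.6
clock: 3.4
eef_pos: [565.4, 8.3, 35.4]
eef_rot: [-3.141, -0.005, -3.093]
wrist_force: [-0.1, 0.2, 0.7]
finger_gap: 28.5
```

```bash
python3 -m handwheel '[[0,0,-0.015,0],[0,0,-0.04,0],[0,0,-0.07,0],[0,0,-0.1,0],[0,0,-0.1,0]]' && python3 -m handwheel '[[0,-0.025,0,0],[0,-0.065,0,0],[0,-0.11,0,0],[0,-0.155,0,0],[0,-0.2,0,0]]' && python3 -m handwheel '[[0,-0.03,0,0],[0,-0.05,0,0],[0,-0.05,0,0]]'
python3 - <<'E'
from h import *
print(tool((562,-245),31.0,None),read_state()["finger_gap"])
E
```

```text
clock: 4.03
eef_pos: [566.9, 8.3, 138.4]
eef_rot: [-3.141, 0.0, -3.093]
wrist_force: [0.1, 0.0, -0.8]
finger_gap: 28.5
clock: 4.65
eef_pos: [576.1, -192.8, 137.7]
eef_rot: [-3.141, -0.001, -3.093]
wrist_force: [0.5, 0.9, 0.2]
finger_gap: 28.8
clock: 5.03
eef_pos: [578.3, -243.2, 137.2]
eef_rot: [3.141, -0.002, -3.095]
wrist_force: [0.8, 1.0, -0.8]
finger_gap: 28.6
(array([ 0.0162, -0.001 ,  0.1062]), None) 28.645598036140775
```

```bash
python3 -m handwheel '[[0.004,0,0.02,0],[0.010,0,0.05,0],[0.016,0,0.08,0],[0.016,0,0.095,0],[0.016,0,0.1,0]]' && python3 -m handwheel '[[0,0,0.003,0],[0,0,0.006,0],[0,0,0.007,0]]'; python3 -c "
from h import *
s=read_state();print(s['eef_pos'],s['wrist_force'])"
```

```text
clock: 5.65
eef_pos: [562.4, -243.2, 36.9]
eef_rot: [3.141, -0.002, -3.094]
wrist_force: [-0.1, -0.1, -0.2]
finger_gap: 28.9
clock: 6.02
eef_pos: [562.6, -243.3, 30.2]
eef_rot: [3.141, -0.002, -3.094]
wrist_force: [-1.2, -0.2, -0.8]
finger_gap: 28.7
[ 562.55694784 -243.25483052   30.19928712] [-1.21646031 -0.21652744 -0.84297885]
```

```bash
python3 -m handwheel '[[0,0,0.001,0],[0,0,0.001,0],[0,0,0.001,0]]' 0.33 && python3 -m handwheel '[[0,0,-0.02,0],[0,0,-0.05,0],[0,0,-0.09,0],[0,0,-0.125,0],[0,0,-0.125,0]]' && python3 -m handwheel '[[-0.008,0.04,0,10],[-0.018,0.095,0,20],[-0.028,0.15,0,30],[-0.038,0.205,0,40],[-0.047,0.255,0,50]]'
python3 - <<'E'
from h import *
print(tool((604.7,61.5),155,np.radians(114)),read_state()["finger_gap"])
E
```

```text
clock: 6.4
eef_pos: [562.6, -243.3, 29.3]
eef_rot: [3.141, -0.001, -3.094]
wrist_force: [0.7, 0.1, -0.1]
finger_gap: 55.1
clock: 7.02
eef_pos: [563.9, -243.9, 158.8]
eef_rot: [-3.139, 0.004, -3.094]
wrist_force: [-0.1, 0.2, 0.1]
finger_gap: 63.1
clock: 7.65
eef_pos: [598.5, 15.0, 158.3]
eef_rot: [3.14, 0.005, 2.311]
wrist_force: [-0.4, -0.2, 0.6]
finger_gap: 63.2
(array([0.0301, 0.0359, 0.0032]), np.float64(18.423654912164885)) 63.1723701846552
```

```bash
python3 -m handwheel '[[0.012,0.014,0,9],[0.03,0.036,0,18.4],[0.03,0.036,0,18.4],[0.03,0.036,0,18.4],[0.03,0.036,0,18.4]]'
python3 - <<'E'
from h import *
import pickle
c=cams.get_calibration("wrist");s=read_state();im=cams.camera("wrist")[:,:,::-1]
cv2.imwrite("pics/w2.png",im);pickle.dump((c,s),open("w2.pkl","wb"))
print(tool((604.7,61.5),40,np.radians(114)),s["finger_gap"])
E
```

```text
clock: 8.28
eef_pos: [604.7, 60.5, 158.2]
eef_rot: [3.139, 0.004, 1.991]
wrist_force: [0.7, -0.8, 1.3]
finger_gap: 62.4
(array([0.0013, 0.    , 0.1182]), np.float64(0.03951297772907481)) 62.41731825425834
```

View pics/w2.png

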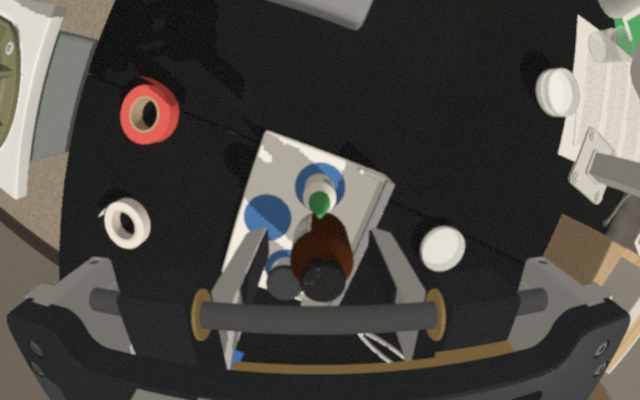

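Run:
```python
from h import *
import pickle
c,s=pickle.load(open("w2.pkl","rb"));im=cv2.imread("pics/w2.png")
H,S,V=cv2.split(cv2.cvtColor(im,cv2.COLOR_BGR2HSV));m=(H>100)&(H<120)&(S>110)&(V>50)
for b in blobs(m,60):
    P=np.array([onplane(c,p,8,True) for p in b[:,0]],np.float32);print(b[:,0].mean(0).round(),cv2.contourArea(b),cv2.minEnclosingCircle(P),np.round(cv2.fitEllipse(P)[0],1))
cv2.imwrite("pics/w2c.png",cv2.resize(im[120:310,220:400],None,fx=3.5,fy=3.5,interpolation=cv2.INTER_CUBIC)[:600])
```

```text
[267. 217.] 1329.0 ((565.6375122070312, 7.001809597015381), 25.424245834350586) [565.6   8.8]
[319. 181.] 581.0 ((604.6590576171875, 62.323089599609375), 25.50140953063965) [604.8  61.8]
[276. 258.] 136.5 ((597.6934814453125, -38.42629623413086), 19.578357696533203) [595.9 -38.2]
[238. 355.] 86.5 ((598.0549926757812, -210.15444946289062), 13.547741889953613) [ 598.5 -208.9]
```

View pics/w2c.png

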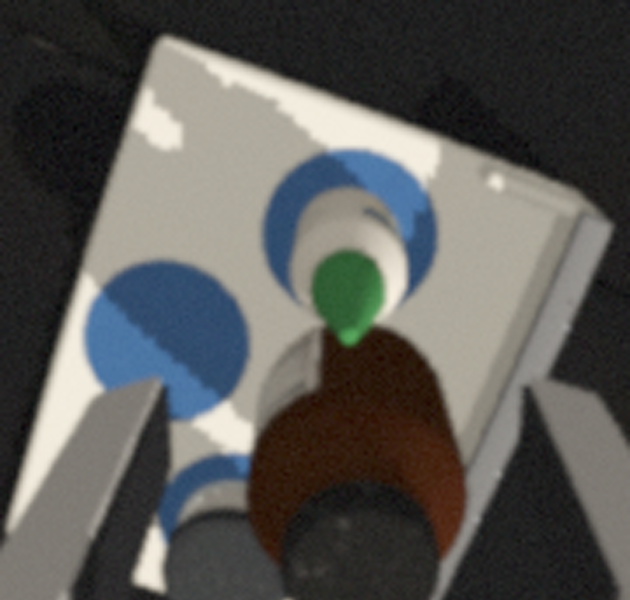

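```bash
python3 -m handwheel '[[0.002,0.001,0.025,0],[0.002,0.001,0.055,0],[0.002,0.001,0.085,0],[0.002,0.001,0.1,0],[0.002,0.001,0.1,0]]' && python3 -m handwheel '[[0,0,0.01,0],[0,0,0.018,0],[0,0,0.018,0]]' && python3 -m handwheel '[[0,0,0,0],[0,0,0,0],[0,0,0,0],[0,0,0,0],[0,0,0,0]]' 1 15 && python3 -m handwheel '[[0,0,-0.015,0],[0,0,-0.04,0],[0,0,-0.07,0],[0,0,-0.1,0],[0,0,-0.11,0]]'
python3 - <<'E'
from h import *
print(tool((505,-325),150,None))
E
```

```text
clock: 8.95
eef_pos: [605.0, 62.3, 57.8]
eef_rot: [3.14, 0.004, 1.99]
wrist_force: [-0.1, 0.3, 0.3]
finger_gap: 62.9
clock: 9.32
eef_pos: [604.8, 62.2, 39.3]
eef_rot: [3.141, 0.003, 1.99]
wrist_force: [0.3, -0.4, 0.2]
finger_gap: 62.5
clock: 9.95
eef_pos: [604.9, 62.2, 39.5]
eef_rot: [3.141, 0.003, 1.99]
wrist_force: [0.1, -0.5, 1.1]
finger_gap: 30.7
clock: 10.58
eef_pos: [605.3, 62.6, 152.0]
eef_rot: [3.138, 0.005, 1.99]
wrist_force: [0.0, 0.2, -0.6]
finger_gap: 31.1
(array([-0.3131, -0.2495,  0.0025]), None)
```

```bash
python3 -m handwheel '[[0.008,-0.018,-0.015,0],[0.016,-0.037,-0.03,0],[-0.02,-0.06,-0.03,0],[-0.06,-0.087,-0.03,0],[-0.1,-0.115,-0.03,0]]' && python3 -m handwheel '[[-0.045,-0.028,0,0],[-0.09,-0.056,0,0],[-0.13,-0.084,0,0],[-0.17,-0.11,0,0],[-0.2,-0.13,0,0]]'
python3 - <<'E'
from h import *
print(tool((505,-325),34,None))
E
```

```text
clock: 11.2
eef_pos: [540.2, -76.8, 181.7]
eef_rot: [3.138, 0.004, 1.991]
wrist_force: [0.8, 0.0, -0.8]
finger_gap: 31.0
clock: 11.82
eef_pos: [502.3, -314.1, 181.6]
eef_rot: [3.139, 0.004, 1.99]
wrist_force: [0.6, 0.6, -0.1]
finger_gap: 30.4
(array([-0.0106, -0.0024,  0.1476]), None)
```

```bash
python3 -m handwheel '[[-0.005,-0.001,0.03,0],[-0.011,-0.002,0.07,0],[-0.011,-0.002,0.11,0],[-0.011,-0.002,0.135,0],[-0.011,-0.002,0.14,0]]' && python3 -m handwheel '[[0,0,0.004,0],[0,0,0.007,0],[0,0,0.008,0],[0,0,0.008,0]]'
```

```text
clock: 12.45
eef_pos: [504.6, -324.6, 39.8]
eef_rot: [3.14, 0.001, 1.99]
wrist_force: [-0.7, 1.0, -0.0]
finger_gap: 30.4
clock: 12.95
eef_pos: [505.1, -324.9, 33.4]
eef_rot: [3.14, 0.002, 1.99]
wrist_force: [-1.9, 2.8, 8.9]
finger_gap: 30.7
```

```bash
python3 -m handwheel '[[0,0,0,0],[0,0,0,0],[0,0,0,0],[0,0,-0.002,0]]' 0.33 && python3 -m handwheel '[[0,0,-0.02,0],[0,0,-0.05,0],[0,0,-0.09,0],[0,0,-0.13,0],[0,0,-0.13,0]]' && python3 -m handwheel '[[0.03,0.03,0,10],[0.07,0.068,0,20],[0.11,0.107,0,30],[0.15,0.145,0,41],[0.19,0.185,0,41]]'
python3 - <<'E'
from h import *
print(tool((608.3,-46.8),160,np.radians(72.7)))
E
```

```text
clock: 13.45
eef_pos: [505.0, -324.8, 35.3]
eef_rot: [3.14, 0.002, 1.99]
wrist_force: [0.5, -0.6, 0.1]
finger_gap: 62.6
clock: 14.08
eef_pos: [505.7, -325.5, 169.9]
eef_rot: [3.136, 0.008, 1.99]
wrist_force: [0.6, -0.2, -0.7]
finger_gap: 63.3
clock: 14.7
eef_pos: [597.4, -75.0, 169.4]
eef_rot: [3.133, 0.002, 1.271]
wrist_force: [1.0, -0.3, 0.2]
finger_gap: 63.0
(array([0.0302, 0.002 , 0.0093]), np.float64(0.13481164988450137))
```

```bash
python3 -m handwheel '[[0.015,0.001,0,0],[0.03,0.002,0.01,0],[0.03,0.002,0.01,0],[0.03,0.002,0.01,0]]'
python3 - <<'E'
from h import *
import pickle
c=cams.get_calibration("wrist");s=read_state();im=cams.camera("wrist")[:,:,::-1]
cv2.imwrite("pics/w3.png",im);pickle.dump((c,s),open("w3.pkl","wb"))
im=im[:,120:520].copy();cv2.imwrite("pics/w3c.png",cv2.resize(im[:300],None,fx=2,fy=2))
print(tool((608.3,-46.8),27,np.radians(72.7)))
E
```

```text
clock: 15.2
eef_pos: [608.0, -48.1, 159.2]
eef_rot: [3.133, 0.003, 1.27]
wrist_force: [0.0, -0.1, -0.8]
finger_gap: 62.8
(array([ 0.0016, -0.0013,  0.1324]), np.float64(0.06102264812904814))
```

View pics/w3c.png

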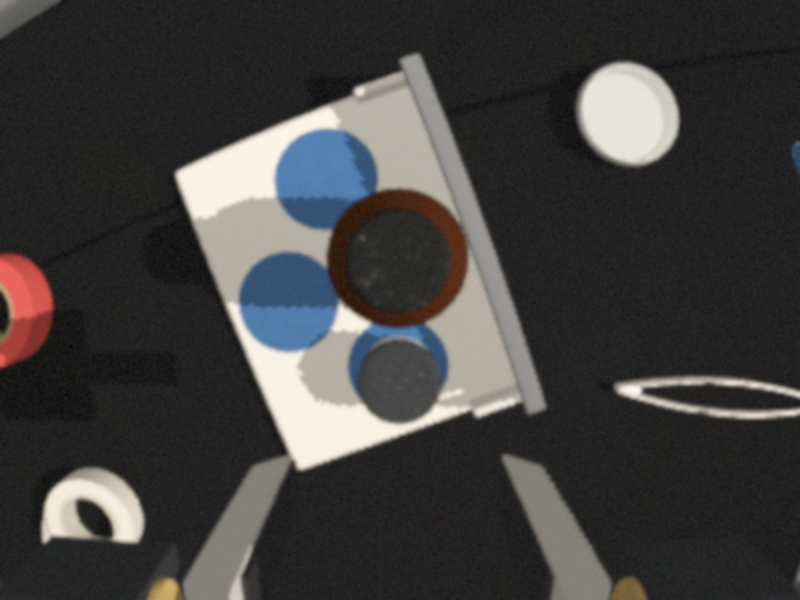

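Run:
```python
from h import *
import pickle
c,s=pickle.load(open("w3.pkl","rb"));im=cv2.imread("pics/w3.png")
H,S,V=cv2.split(cv2.cvtColor(im,cv2.COLOR_BGR2HSV));m=(H>100)&(H<120)&(S>100)&(V>50)
for b in blobs(m,60):
    P=np.array([onplane(c,p,8,True) for p in b[:,0]],np.float32);print(b[:,0].mean(0).round(),cv2.contourArea(b),cv2.minEnclosingCircle(P),np.round(cv2.fitEllipse(P)[0],1))
f=lambda u,v,z:onplane(c,(u/2+120,v/2),z,True).round(1)
print("lid",f(358,382,41),f(442,382,41),f(400,340,41),f(400,423,41))
print("cap",f(398,260,120),"amber body L/R/T/B z76",f(328,258,76),f(468,258,76),f(398,189,76),f(398,326,76))
```

```text
[279. 349.] 2419.5 ((484.4575500488281, -256.3467712402344), 66.93409729003906) [ 487.7 -249.6]
[542. 105.] 2043.5 ((931.9747924804688, -35.4692268371582), 78.99890899658203) [928.7 -33.2]
[264. 150.] 1724.5 ((566.2373046875, 7.206034183502197), 25.943187713623047) [565.8   7.2]
[282.  88.] 1713.5 ((604.5941162109375, 62.61175537109375), 25.615867614746094) [604.3  63.5]
[355. 350.] 734.0 ((591.8992919921875, -282.4438781738281), 36.527530670166016) [ 588.7 -284.9]
[318. 174.] 339.0 ((610.83154296875, -42.957618713378906), 25.712173461914062) [610.5 -44.5]
lid [592.1 -38.4] [630.7 -50.5] [617.4 -24.9] [605.2 -64.2]
cap [628.   15.3] amber body L/R/T/B z76 [600.9  22.7] [655.6   5.7] [636.5  41.1] [619.8 -12.9]
```

```bash
python3 -m handwheel '[[0.001,0.002,0.03,0],[0.001,0.002,0.06,0],[0.001,0.002,0.09,0],[0.001,0.002,0.105,0],[0.001,0.002,0.105,0]]' && python3 -m handwheel '[[0,0,0.01,0],[0,0,0.018,0],[0,0,0.026,0],[0,0,0.027,0]]'; python3 -c "
from h import *
print(read_state()['eef_pos'],tool((610.7,-47.2),27))"
```

```text
clock: 15.88
eef_pos: [610.8, -48.7, 54.1]
eef_rot: [3.134, 0.003, 1.269]
wrist_force: [-0.2, -0.2, -0.1]
finger_gap: 63.0
clock: 16.38
eef_pos: [610.7, -48.7, 26.4]
eef_rot: [3.135, 0.003, 1.269]
wrist_force: [0.4, 0.5, 0.8]
finger_gap: 62.9
[610.69539036 -48.72382757  26.42301101] (array([ 0.0015, -0.0004, -0.0006]), None)
```

```bash
python3 -m handwheel '[[0,0,0,0],[0,0,0,0],[0,0,0,0],[0,0,0,0],[0,0,0,0]]' 1 20
```

```text
clock: 17.0
eef_pos: [610.9, -48.7, 26.7]
eef_rot: [3.135, 0.003, 1.269]
wrist_force: [0.5, -0.4, 1.7]
finger_gap: 39.6
```

```bash
python3 -m handwheel '[[0,0,-0.015,0],[0,0,-0.04,0],[0,0,-0.07,0],[0,0,-0.1,0],[0,0,-0.12,0]]' && python3 -m handwheel '[[-0.03,-0.012,0,0],[-0.08,-0.032,0,0],[-0.13,-0.052,0,0],[-0.18,-0.072,0,0],[-0.22,-0.088,0,0]]'
python3 - <<'E'
from h import *
print(tool((453,-245),20.7,None),read_state()["finger_gap"])
E
```

```text
clock: 17.62
eef_pos: [610.5, -48.2, 149.3]
eef_rot: [3.133, 0.002, 1.269]
wrist_force: [-0.7, -0.6, 0.4]
finger_gap: 39.5
clock: 18.25
eef_pos: [459.8, -233.6, 150.1]
eef_rot: [3.131, 0.003, 1.269]
wrist_force: [1.3, -0.6, -0.3]
finger_gap: 39.5
(array([-0.0126, -0.0044,  0.1294]), None) 39.48365439317493
```

```bash
python3 -m handwheel '[[-0.006,-0.002,0.03,0],[-0.012,-0.004,0.06,0],[-0.012,-0.004,0.09,0],[-0.012,-0.004,0.115,0],[-0.012,-0.004,0.12,0]]' && python3 -m handwheel '[[0,0,0.004,0],[0,0,0.007,0],[0,0,0.009,0],[0,0,0.0095,0]]'&& python3 -m handwheel '[[0,0,0,0],[0,0,0,0],[0,0,0,0],[0,0,-0.002,0]]' 0.3 && python3 -m handwheel '[[0,0,-0.02,0],[0,0,-0.05,0],[0,0,-0.09,0],[0,0,-0.14,0],[0,0,-0.18,0]]' 0.15
```

```text
clock: 18.88
eef_pos: [453.1, -244.3, 29.7]
eef_rot: [3.133, 0.002, 1.269]
wrist_force: [0.6, -0.4, 0.1]
finger_gap: 39.9
clock: 19.38
eef_pos: [453.4, -244.4, 20.6]
eef_rot: [3.132, 0.002, 1.269]
wrist_force: [-0.7, 2.4, 5.5]
finger_gap: 39.9
clock: 19.88
eef_pos: [453.3, -244.4, 22.6]
eef_rot: [3.133, 0.002, 1.269]
wrist_force: [-0.6, -0.0, 0.3]
finger_gap: 65.7
clock: 20.5
eef_pos: [451.9, -243.5, 204.7]
eef_rot: [3.131, 0.003, 1.269]
wrist_force: [-0.8, 0.3, 0.5]
finger_gap: 80.0
```

```bash
python3 -m handwheel '[[0.03,0.01,0,-10],[0.065,0.02,0,-20],[0.1,0.031,0,-30],[0.14,0.044,0,-40],[0.18,0.056,0,-50]]'
python3 - <<'E'
from h import *
print(tool((622,12),170,np.radians(183.4)))
E
```

```text
clock: 21.12
eef_pos: [559.5, -87.1, 204.9]
eef_rot: [3.137, 0.01, 2.147]
wrist_force: [-0.3, -1.7, 0.7]
finger_gap: 80.0
(array([0.0494, 0.1063, 0.0349]), np.float64(-60.37723899331359))
```

```bash
python3 -m handwheel '[[0.01,0.021,0,-10],[0.02,0.042,0,-20],[0.03,0.063,0.01,-30],[0.04,0.085,0.02,-40],[0.049,0.106,0.035,-50]]' && python3 -m handwheel '[[0,0,0,-5],[0,0,0,-10.4],[0,0,0,-10.4],[0,0,0,-10.4]]'
python3 - <<'E'
from h import *
import pickle
c=cams.get_calibration("wrist");s=read_state();im=cams.camera("wrist")[:,:,::-1]
cv2.imwrite("pics/w4.png",im);pickle.dump((c,s),open("w4.pkl","wb"))
E
```

```text
clock: 21.75
eef_pos: [622.5, 12.3, 170.0]
eef_rot: [-3.137, 0.01, 3.026]
wrist_force: [-0.7, -0.4, -0.2]
finger_gap: 80.0
clock: 22.25
eef_pos: [622.4, 12.3, 170.1]
eef_rot: [-3.135, 0.009, -3.078]
wrist_force: [-0.4, 0.2, 0.5]
finger_gap: 79.8
```

View pics/w4.png

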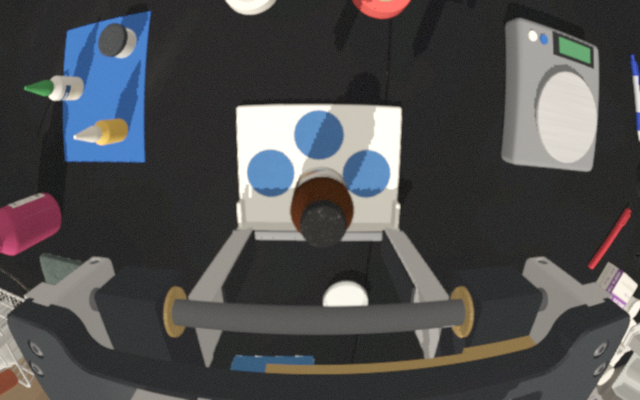

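Run:
```python
from h import *
import pickle
c,s=pickle.load(open("w4.pkl","rb"));im=cv2.imread("pics/w4.png")
H,S,V=cv2.split(cv2.cvtColor(im,cv2.COLOR_BGR2HSV));m=(H>100)&(H<120)&(S>100)&(V>50)
for b in blobs(m,60)[:5]:
    P=np.array([onplane(c,p,8,True) for p in b[:,0]],np.float32);print(b[:,0].mean(0).round(),cv2.contourArea(b),cv2.minEnclosingCircle(P),np.round(cv2.fitEllipse(P)[0],1))
f=lambda u,v,z:onplane(c,(u,v),z,True).round(1)
print("cap",f(324,225,120),"bodyL/R z76",f(291,207,76),f(353,207,76),"basefront",f(322,169,8))
print("jar",f(116,41,35),"green tip",f(27,86,98),"yellow tip",f(77,136,89))
```

```text
[106.  90.] 11188.5 ((510.28961181640625, -276.40863037109375), 119.09906768798828) [ 511.2 -273.6]
[318. 134.] 1685.0 ((565.7552490234375, 7.2787041664123535), 25.457778930664062) [565.7   7.2]
[366. 173.] 1546.0 ((604.89794921875, 62.13832473754883), 25.581172943115234) [604.7  62.3]
[270. 173.] 1528.5 ((610.7520751953125, -43.59144592285156), 25.449541091918945) [610.9 -43.6]
[271. 362.] 739.0 ((897.3648681640625, -45.19292449951172), 66.71463775634766) [898.1 -56.2]
cap [625.9  15.8] bodyL/R z76 [627.1 -13.3] [623.5  42.2] basefront [603.   13.4]
jar [ 457.6 -230.5] green tip [ 502.3 -320.7] yellow tip [ 563.4 -239.5]
```

```bash
python3 -m handwheel '[[-0.005,0.002,0.01,0],[-0.005,0.002,0.035,0],[-0.005,0.002,0.06,0],[-0.005,0.002,0.085,0],[-0.005,0.002,0.1,0]]' && python3 -m handwheel '[[0,0,0,0],[0,0,0,0],[0,0,0,0],[0,0,0,0],[0,0,0,0]]' 1 30;  python3 - <<'E'
from h import *
print(read_state()["eef_pos"])
cv2.imwrite("pics/s1.png",cv2.resize(cams.camera("scene")[100:300,200:440,::-1],None,fx=2.5,fy=2.5))
E
```

```text
clock: 22.92
eef_pos: [627.9, 14.1, 68.2]
eef_rot: [-3.135, 0.007, -3.078]
wrist_force: [0.8, 0.1, 0.1]
finger_gap: 79.9
clock: 23.55
eef_pos: [628.3, 14.1, 69.1]
eef_rot: [-3.135, 0.009, -3.078]
wrist_force: [-0.7, 1.4, 5.4]
finger_gap: 55.6
[628.30995202  14.14365632  69.10291394]
```

View pics/s1.png

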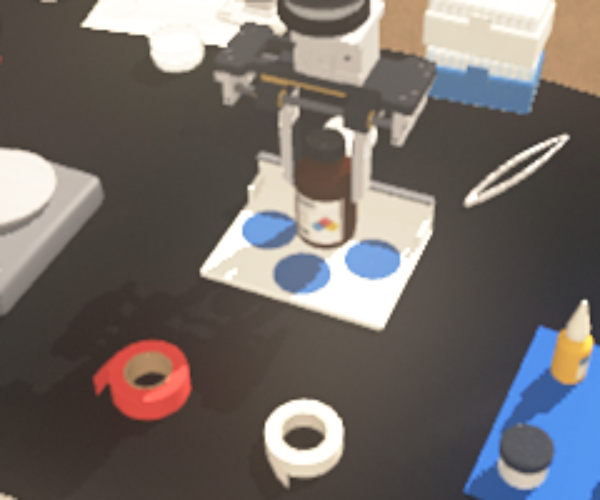

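```bash
python3 -m handwheel '[[0,0,-0.01,0],[0,0,-0.03,0],[0,0,-0.06,0],[0,0,-0.09,0],[0,0,-0.12,0]]' && python3 -m handwheel '[[0.01,0.03,0,0],[0.025,0.07,0,0],[0.042,0.12,0,0],[0.06,0.17,0,0],[0.077,0.22,0,0]]' && python3 -m handwheel '[[0.012,0.035,0,0],[0.02,0.055,0,0],[0.026,0.07,0,0],[0.026,0.072,0,0]]'
python3 - <<'E'
from h import *
import pickle
print(tool((506.5,302),113.1),read_state()["finger_gap"])
c=cams.get_calibration("wrist");s=read_state();im=cams.camera("wrist")[:,:,::-1]
cv2.imwrite("pics/w5.png",im);pickle.dump((c,s),open("w5.pkl","wb"))
cv2.imwrite("pics/w5c.png",cv2.resize(im[0:330,170:470],None,fx=1.8,fy=1.8))
E
```

```text
clock: 24.22
eef_pos: [627.1, 14.8, 191.5]
eef_rot: [-3.135, 0.01, -3.078]
wrist_force: [-0.1, 0.2, -0.1]
finger_gap: 55.7
clock: 24.85
eef_pos: [535.6, 230.9, 190.9]
eef_rot: [-3.136, 0.011, -3.079]
wrist_force: [0.3, 0.0, -0.8]
finger_gap: 55.9
clock: 25.35
eef_pos: [505.1, 301.2, 190.3]
eef_rot: [-3.136, 0.011, -3.078]
wrist_force: [1.2, -0.3, -0.5]
finger_gap: 55.4
(array([-0.0005,  0.0012,  0.0772]), None) 55.42288328958847
```

View pics/w5c.png

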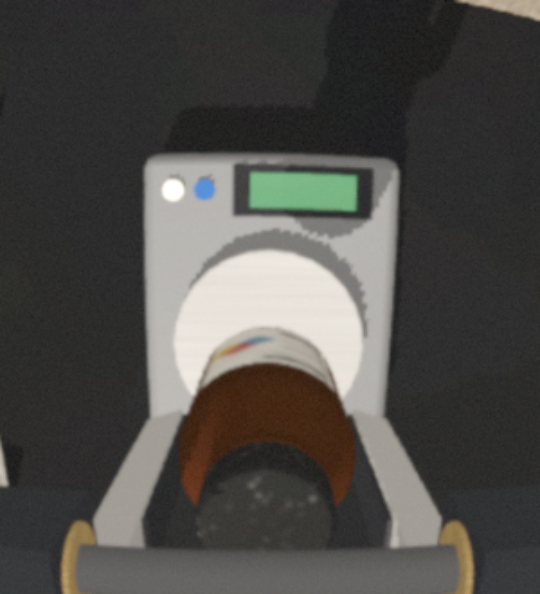

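Run:
```python
from h import *
import pickle
from scipy.optimize import least_squares
c,s=pickle.load(open("w5.pkl","rb"))
P=np.array([onplane(c,(u/1.8+170,v/1.8),52,True) for u,v in((175,340),(362,340),(268,249),(203,275),(333,275),(184,377),(355,377),(184,305),(353,305))])
r=least_squares(lambda q:np.hypot(*(P-q).T)-55,(506,302));print(r.x,r.fun.round(1),tool(r.x,113.1))
```

```text
[506.28882905 300.74740055] [-0.9 -1.2  0.5  0.1 -0.4 -2.  -1.1 -1.3 -1.5] (array([-0.    ,  0.0003,  0.0772]), None)
```

```bash
python3 -m handwheel '[[0,0,0.015,0],[0,0,0.035,0],[0,0,0.055,0],[0,0,0.068,0],[0,0,0.07,0]]' && python3 -m handwheel '[[0,0,0.002,0],[0,0,0.004,0],[0,0,0.006,0],[0,0,0.0065,0],[0,0,0.0065,0]]'
```

```text
clock: 26.02
eef_pos: [506.1, 299.9, 119.1]
eef_rot: [-3.135, 0.01, -3.079]
wrist_force: [0.4, 0.2, -0.9]
finger_gap: 55.6
clock: 26.65
eef_pos: [506.3, 300.0, 113.1]
eef_rot: [-3.135, 0.011, -3.079]
wrist_force: [-0.5, 0.1, 4.5]
finger_gap: 55.3
```

Contact at 4.5 N. Release, rise, then return toward the mat (green first).

```bash
python3 -m handwheel '[[0,0,0,0],[0,0,0,0],[0,0,0,0],[0,0,0,0]]' 0.12 && python3 -m handwheel '[[0,0,-0.02,0],[0,0,-0.05,0],[0,0,-0.08,0],[0,0,-0.11,0],[0,0,-0.11,0]]'
python3 - <<'E'
from h import *
import pickle
c=cams.get_calibration("wrist");s=read_state();im=cams.camera("wrist")[:,:,::-1]
cv2.imwrite("pics/w6.png",im);pickle.dump((c,s),open("w6.pkl","wb"))
a=im[40:340,170:470];b=cams.camera("scene")[100:250,120:270,::-1]
cv2.imwrite("pics/w6c.png",np.hstack([cv2.resize(a,(400,400)),cv2.resize(b,(400,400))]))
print(s["eef_pos"],s["finger_gap"])
E
```

```text
clock: 27.15
eef_pos: [506.3, 300.0, 113.0]
eef_rot: [-3.135, 0.01, -3.079]
wrist_force: [-0.6, -0.1, 0.3]
finger_gap: 82.4
clock: 27.78
eef_pos: [505.7, 301.0, 225.2]
eef_rot: [-3.137, 0.014, -3.079]
wrist_force: [0.9, -0.0, -1.3]
finger_gap: 82.7
[505.72873052 301.0105133  225.19231981] 82.69949292690154
```

View pics/w6c.png

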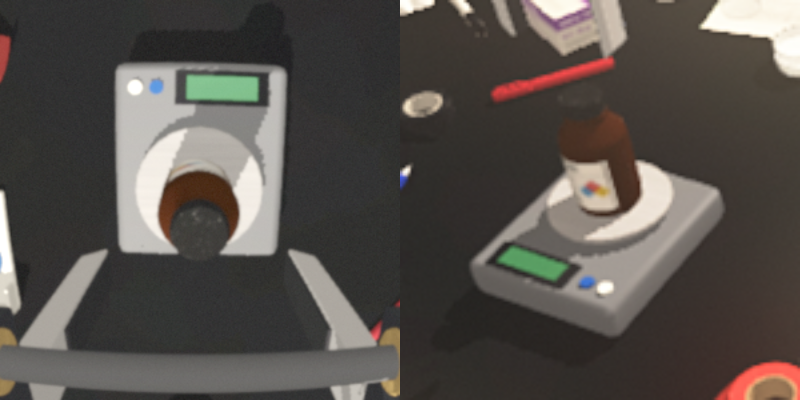

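```bash
python3 -m handwheel '[[0.003,-0.04,0,0],[0.007,-0.095,0,0],[0.011,-0.15,0,0],[0.015,-0.205,0,0],[0.019,-0.26,0,0]]' 0.33 && python3 -m handwheel '[[0.004,-0.055,0,0],[0.008,-0.11,0,0],[0.012,-0.165,0,0],[0.016,-0.22,0,0],[0.02,-0.275,0,0]]' && python3 -m handwheel '[[0,-0.02,0,0],[0,-0.03,0,0],[0,-0.03,0,0]]'
python3 - <<'E'
from h import *
import pickle
c,s=pickle.load(open("w6.pkl","rb"))
g=lambda u,v,z:onplane(c,(u*.75+170,v*.75+40),z,True).round(1)
print("pan L R F",g(136,190,52),g(263,190,52),g(199,127,52),"basefront",g(199,160,52),"cap",g(199,230,164))
c=cams.get_calibration("wrist");s=read_state();im=cams.camera("wrist")[:,:,::-1]
cv2.imwrite("pics/w7.png",im);pickle.dump((c,s),open("w7.pkl","wb"))
print(s["eef_pos"],s["eef_rot"])
cv2.imwrite("pics/w7c.png",cv2.resize(im[20:320,170:470],(600,600)))
E
```

```text
clock: 28.5
eef_pos: [501.4, 38.1, 222.6]
eef_rot: [-3.135, 0.008, -3.079]
wrist_force: [0.9, -0.1, -0.2]
finger_gap: 63.1
clock: 29.12
eef_pos: [498.0, -239.2, 223.0]
eef_rot: [-3.136, 0.006, -3.079]
wrist_force: [1.3, 0.8, 0.1]
finger_gap: 63.0
clock: 29.5
eef_pos: [499.9, -268.5, 222.7]
eef_rot: [-3.136, 0.006, -3.079]
wrist_force: [-0.3, -0.2, -0.6]
finger_gap: 62.9
pan L R F [508.1 246.4] [501.3 355.3] [451.3 297.2] basefront [479.1 298.9] cap [503.4 300.6]
[ 499.94922013 -268.49337698  222.71187562] [-3.13645295  0.00580985 -3.07881985]
```

View pics/w7c.png

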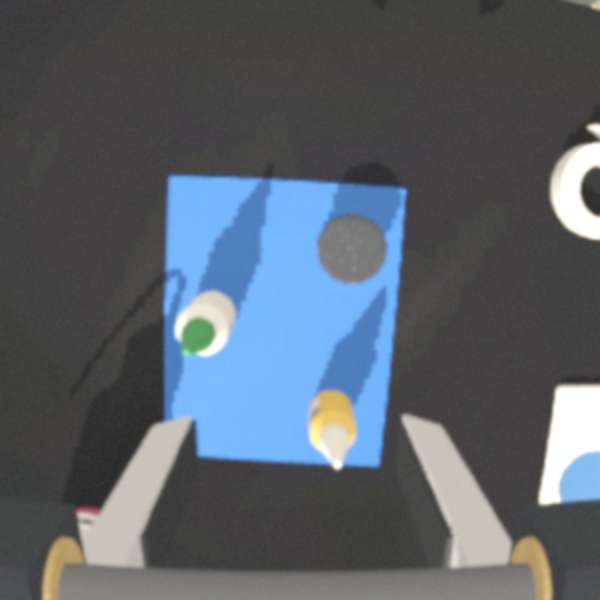

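Run:
```python
from h import *
import pickle
c,s=pickle.load(open("w7.pkl","rb"))
g=lambda u,v,z:onplane(c,(u/2+170-.25,v/2+20-.25),z,True).round(1)
print("jar",g(352,248,35),g(318,248,35),g(386,248,35),g(352,214,35),g(352,282,35))
print("ytip",g(337,467,89),"ybase front",g(331,391,2)+[14.5,0])
print("gtip",g(187,353,98),"g base front",g(212,291,2)+[15.5,0])
```

```text
jar [ 452.9 -241.1] [ 454.2 -260.8] [ 451.4 -221.3] [ 433.1 -242.6] [ 472.8 -239.6]
ytip [ 565.8 -244.1] ybase front [ 565.8 -244.4]
gtip [ 504.3 -324.6] g base front [ 504.3 -325.8]
```

```bash
python3 -m handwheel '[[-0.001,-0.03,0.01,0],[-0.001,-0.057,0.03,0],[-0.001,-0.057,0.06,0],[-0.001,-0.057,0.08,0],[-0.001,-0.057,0.08,0]]' && python3 -c "
from h import *
print(tool((504.5,-325.2),33.5,np.radians(183.4)))"
```

```text
clock: 30.18
eef_pos: [505.1, -323.8, 142.2]
eef_rot: [-3.138, 0.004, -3.077]
wrist_force: [-0.3, -0.5, 0.2]
finger_gap: 62.8
(array([ 0.0011, -0.001 ,  0.1087]), np.float64(0.3028680597478888))
```

```bash
python3 -m handwheel '[[0.001,-0.001,0.03,0],[0.001,-0.001,0.06,0],[0.001,-0.001,0.09,0],[0.001,-0.001,0.105,0],[0.001,-0.001,0.109,0]]' && python3 -m handwheel '[[0,0,0,0],[0,0,0,0],[0,0,0,0],[0,0,0,0],[0,0,0,0]]' 1 15 && python3 -m handwheel '[[0,0,-0.015,0],[0,0,-0.04,0],[0,0,-0.07,0],[0,0,-0.1,0],[0,0,-0.1,0]]' && python3 -c "
from h import *
print(tool((604.7,62.4),140,np.radians(183.4)))"
```

```text
clock: 30.8
eef_pos: [505.0, -325.0, 33.5]
eef_rot: [-3.138, 0.004, -3.076]
wrist_force: [0.4, -0.6, 0.2]
finger_gap: 62.7
clock: 31.42
eef_pos: [505.2, -325.1, 34.0]
eef_rot: [-3.137, 0.005, -3.076]
wrist_force: [-0.5, 0.9, 5.3]
finger_gap: 30.5
clock: 32.05
eef_pos: [505.5, -325.3, 136.8]
eef_rot: [-3.135, 0.008, -3.076]
wrist_force: [0.4, 0.7, -1.3]
finger_gap: 30.7
(array([-0.1243,  0.3804, -0.0048]), np.float64(0.3356179356678674))
```

```bash
python3 -m handwheel '[[-0.01,0.03,0,0],[-0.025,0.075,0,0],[-0.041,0.125,0,0],[-0.057,0.175,0,0],[-0.074,0.225,0,0]]' && python3 -m handwheel '[[-0.016,0.05,0,0],[-0.033,0.1,0,0],[-0.045,0.135,0,0],[-0.05,0.15,0,0],[-0.05,0.153,0,0]]' && python3 -c "
from h import *
print(tool((604.9,62.4),40,np.radians(183.4)))"
```

```text
clock: 32.67
eef_pos: [564.4, -94.3, 135.0]
eef_rot: [-3.135, 0.007, -3.077]
wrist_force: [1.2, 0.2, 0.1]
finger_gap: 30.7
clock: 33.3
eef_pos: [604.1, 61.8, 133.6]
eef_rot: [-3.135, 0.006, -3.076]
wrist_force: [-0.0, -0.1, 0.1]
finger_gap: 30.7
(array([-0.0002,  0.0012,  0.0936]), np.float64(0.3597895663919902))
```

```bash
python3 -m handwheel '[[0,0.001,0.025,0],[0,0.001,0.055,0],[0,0.001,0.075,0],[0,0.001,0.085,0],[0,0.001,0.085,0]]' && python3 -c "
from h import *
print(tool((604.9,62.4),40))"
```

```text
clock: 33.92
eef_pos: [604.6, 61.9, 48.5]
eef_rot: [-3.135, 0.006, -3.076]
wrist_force: [0.0, -0.2, 0.4]
finger_gap: 30.6
(array([-0.0003,  0.0005,  0.0085]), None)
```

```bash
python3 -m handwheel '[[0,0.0006,0.003,0],[0,0.0006,0.006,0],[0,0.0006,0.0085,0],[0,0.0006,0.0088,0]]' && python3 -m handwheel '[[0,0,0,0],[0,0,0,0],[0,0,0,0],[0,0,-0.001,0]]' 0.33 && python3 -m handwheel '[[0,0,-0.02,0],[0,0,-0.05,0],[0,0,-0.09,0],[0,0,-0.13,0],[0,0,-0.13,0]]' && python3 -c "
from h import *
print(tool((453.2,-241),150,np.radians(183.4)))"
```

```text
clock: 34.42
eef_pos: [604.8, 62.5, 40.0]
eef_rot: [-3.135, 0.006, -3.076]
wrist_force: [-0.5, 0.2, 4.2]
finger_gap: 30.9
clock: 34.92
eef_pos: [604.7, 62.5, 40.9]
eef_rot: [-3.135, 0.006, -3.076]
wrist_force: [0.6, -0.2, -0.3]
finger_gap: 62.7
clock: 35.55
eef_pos: [605.2, 63.4, 175.7]
eef_rot: [-3.135, 0.013, -3.076]
wrist_force: [-0.4, 0.5, -0.1]
finger_gap: 62.9
(array([ 0.1719, -0.2937,  0.0255]), np.float64(0.3454098139477765))
```

```bash
python3 -m handwheel '[[0.02,-0.035,0,0],[0.05,-0.085,0,0],[0.08,-0.135,0,0],[0.11,-0.187,0,0],[0.14,-0.24,0,0]]' && python3 -m handwheel '[[0.02,-0.035,0,0],[0.032,-0.054,0.02,0],[0.032,-0.054,0.05,0],[0.032,-0.054,0.07,0],[0.032,-0.054,0.07,0]]' && python3 -c "
from h import *
print(tool((453.2,-241),17,np.radians(183.4)))"
```

```text
clock: 36.17
eef_pos: [479.8, -186.6, 175.6]
eef_rot: [-3.135, 0.013, -3.076]
wrist_force: [0.0, -1.2, 0.0]
finger_gap: 63.0
clock: 36.8
eef_pos: [451.6, -242.5, 104.4]
eef_rot: [-3.136, 0.01, -3.076]
wrist_force: [0.0, 0.5, 0.0]
finger_gap: 63.2
(array([-0.0008,  0.0019,  0.0874]), np.float64(0.35406305755342254))
```

```bash
python3 -m handwheel '[[-0.001,0.002,0.025,0],[-0.001,0.002,0.05,0],[-0.001,0.002,0.075,0],[-0.001,0.002,0.087,0],[-0.001,0.002,0.087,0]]' && python3 -m handwheel '[[0,0,0,0],[0,0,0,0],[0,0,0,0],[0,0,0,0],[0,0,0,0]]' 1 20 && python3 -m handwheel '[[0,0,-0.015,0],[0,0,-0.04,0],[0,0,-0.07,0],[0,0,-0.1,0],[0,0,-0.11,0]]' && python3 -c "
from h import *
print(tool((610.8,-43.3),125,np.radians(183.4)))"
```

```text
clock: 37.42
eef_pos: [453.4, -240.8, 17.7]
eef_rot: [-3.137, 0.01, -3.076]
wrist_force: [-0.7, 0.3, 0.5]
finger_gap: 62.4
clock: 38.05
eef_pos: [453.8, -241.0, 18.2]
eef_rot: [-3.136, 0.011, -3.076]
wrist_force: [-1.0, 0.4, 5.6]
finger_gap: 39.8
clock: 38.67
eef_pos: [453.0, -240.8, 130.5]
eef_rot: [-3.134, 0.013, -3.076]
wrist_force: [-0.1, -0.5, -0.4]
finger_gap: 39.8
(array([-0.1703,  0.1868,  0.0064]), np.float64(0.3646098713542856))
```

```bash
python3 -m handwheel '[[-0.02,0.022,0,0],[-0.055,0.06,0,0],[-0.09,0.099,0,0],[-0.125,0.137,0,0],[-0.155,0.17,0,0]]' && python3 -m handwheel '[[-0.01,0.011,0,0],[-0.015,0.017,0,0],[-0.015,0.017,0.03,0],[-0.015,0.017,0.06,0],[-0.015,0.017,0.06,0]]' && python3 -c "
from h import *
print(tool((610.8,-43.3),24.2))"
```

```text
clock: 39.3
eef_pos: [597.2, -59.3, 130.7]
eef_rot: [-3.134, 0.012, -3.075]
wrist_force: [-0.2, -1.2, -0.0]
finger_gap: 39.5
clock: 39.92
eef_pos: [610.2, -42.6, 68.9]
eef_rot: [-3.135, 0.008, -3.077]
wrist_force: [-0.6, 0.6, -0.3]
finger_gap: 40.0
(array([-0.0002, -0.0004,  0.0447]), None)
```

```bash
python3 -m handwheel '[[0,-0.0005,0.015,0],[0,-0.0005,0.03,0],[0,-0.0005,0.038,0],[0,-0.0005,0.042,0],[0,-0.0005,0.044,0]]' && python3 -m handwheel '[[0,0,0.0005,0],[0,0,0.001,0]]' && python3 -m handwheel '[[0,0,0,0],[0,0,0,0],[0,0,0,0],[0,0,-0.001,0]]' 0.33 && python3 -m handwheel '[[0,0,-0.02,0],[0,0,-0.05,0],[0,0,-0.09,0],[0,0,-0.13,0],[0,0,-0.14,0]]' && python3 -c "
from h import *
print(tool((565,-244),150,np.radians(183.4)))"
```

```text
clock: 40.55
eef_pos: [610.8, -43.4, 24.9]
eef_rot: [-3.135, 0.009, -3.077]
wrist_force: [0.3, 0.5, 0.0]
finger_gap: 40.2
clock: 40.8
eef_pos: [611.0, -43.4, 24.3]
eef_rot: [-3.135, 0.009, -3.077]
wrist_force: [-1.4, 0.0, 4.6]
finger_gap: 39.5
clock: 41.3
eef_pos: [610.9, -43.3, 25.3]
eef_rot: [-3.135, 0.009, -3.076]
wrist_force: [0.6, 0.3, -0.6]
finger_gap: 63.0
clock: 41.92
eef_pos: [610.5, -42.6, 169.4]
eef_rot: [-3.134, 0.014, -3.076]
wrist_force: [0.5, -0.0, -0.3]
finger_gap: 62.6
(array([ 0.0588, -0.1979,  0.02  ]), np.float64(0.33112437471503614))
```

```bash
python3 -m handwheel '[[0.012,-0.04,0,0],[0.027,-0.09,0,0],[0.042,-0.14,0,0],[0.055,-0.185,0,0],[0.059,-0.198,0.02,0]]' && python3 -m handwheel '[[0,0,0.02,0],[0,0,0.03,0],[0,0,0.03,0]]' && python3 -c "
from h import *
print(tool((565,-244),29.8,np.radians(183.4)))"
```

```text
clock: 42.55
eef_pos: [564.4, -246.6, 150.7]
eef_rot: [-3.133, 0.016, -3.079]
wrist_force: [0.9, 0.2, -0.3]
finger_gap: 62.4
clock: 42.92
eef_pos: [564.8, -246.0, 119.8]
eef_rot: [-3.134, 0.015, -3.078]
wrist_force: [0.8, 0.4, -0.0]
finger_gap: 63.0
(array([0.001 , 0.0027, 0.09  ]), np.float64(0.23364448764894652))
```

```bash
python3 -m handwheel '[[0,0.0025,0.025,0],[0,0.0025,0.05,0],[0,0.0025,0.075,0],[0,0.0025,0.09,0],[0,0.0025,0.09,0]]' && python3 -m handwheel '[[0,0,0,0],[0,0,0,0],[0,0,0,0],[0,0,0,0],[0,0,0,0]]' 1 15 && python3 -m handwheel '[[0,0,-0.015,0],[0,0,-0.04,0],[0,0,-0.07,0],[0,0,-0.1,0],[0,0,-0.1,0]]' && python3 -c "
from h import *
print(tool((565.8,7.3),130,np.radians(183.4)))"
```

```text
clock: 43.55
eef_pos: [566.0, -243.7, 29.5]
eef_rot: [-3.134, 0.014, -3.078]
wrist_force: [0.0, 0.4, 0.4]
finger_gap: 63.2
clock: 44.18
eef_pos: [566.1, -243.8, 29.8]
eef_rot: [-3.134, 0.014, -3.078]
wrist_force: [-0.6, 0.1, 3.2]
finger_gap: 28.6
clock: 44.8
eef_pos: [565.5, -243.6, 132.8]
eef_rot: [-3.132, 0.018, -3.078]
wrist_force: [0.2, 0.8, -0.5]
finger_gap: 28.4
(array([-0.0162,  0.2504,  0.0006]), np.float64(0.25642426807922575))
```

```bash
python3 -m handwheel '[[-0.002,0.03,0,0],[-0.005,0.08,0,0],[-0.008,0.13,0,0],[-0.011,0.18,0,0],[-0.014,0.225,0,0]]' && python3 -m handwheel '[[-0.001,0.014,0,0],[-0.002,0.025,0,0],[-0.002,0.025,0.03,0],[-0.002,0.025,0.06,0],[-0.002,0.025,0.08,0]]' && python3 -c "
from h import *
print(tool((566.4,7.3),35.8))"
```

```text
clock: 45.42
eef_pos: [564.6, -16.5, 130.0]
eef_rot: [-3.132, 0.017, -3.078]
wrist_force: [0.1, -0.0, -0.8]
finger_gap: 28.6
clock: 46.05
eef_pos: [565.9, 6.9, 48.2]
eef_rot: [-3.132, 0.016, -3.079]
wrist_force: [1.2, 0.1, -0.7]
finger_gap: 28.9
(array([-0.0003,  0.0005,  0.0124]), None)
```

Lower, release, rise, and back off for a check.

```bash
python3 -m handwheel '[[-0.0003,0.0005,0.004,0],[-0.0003,0.0005,0.008,0],[-0.0003,0.0005,0.011,0],[-0.0003,0.0005,0.0122,0],[-0.0003,0.0005,0.0126,0]]' && python3 -m handwheel '[[0,0,0,0],[0,0,0,0],[0,0,0,0],[0,0,-0.001,0]]' 0.33 && python3 -m handwheel '[[0,0,-0.02,0],[0,0,-0.05,0],[0,0,-0.09,0],[0,0,-0.13,0],[0,0,-0.17,0]]' && python3 -m handwheel '[[0,0,0,0],[0,0,0,0]]' 0.1
python3 - <<'E'
from h import *
import pickle
c=cams.get_calibration("wrist");s=read_state();im=cams.camera("wrist")[:,:,::-1]
cv2.imwrite("pics/w8.png",im);pickle.dump((c,s),open("w8.pkl","wb"))
cv2.imwrite("pics/w8c.png",cv2.resize(im[140:290,235:405],None,fx=4,fy=4,interpolation=cv2.INTER_CUBIC))
E
```

```text
clock: 46.68
eef_pos: [566.6, 7.3, 35.8]
eef_rot: [-3.132, 0.016, -3.079]
wrist_force: [-0.3, -0.1, 2.6]
finger_gap: 28.6
clock: 47.18
eef_pos: [566.5, 7.3, 36.8]
eef_rot: [-3.132, 0.016, -3.079]
wrist_force: [0.7, 0.0, -0.1]
finger_gap: 62.0
clock: 47.8
eef_pos: [563.5, 8.8, 208.3]
eef_rot: [-3.132, 0.016, -3.079]
wrist_force: [0.3, 1.4, -0.3]
finger_gap: 62.6
clock: 48.05
eef_pos: [563.2, 8.8, 207.5]
eef_rot: [-3.132, 0.015, -3.079]
wrist_force: [-0.6, -1.3, -0.2]
finger_gap: 79.7
```

View pics/w8c.png

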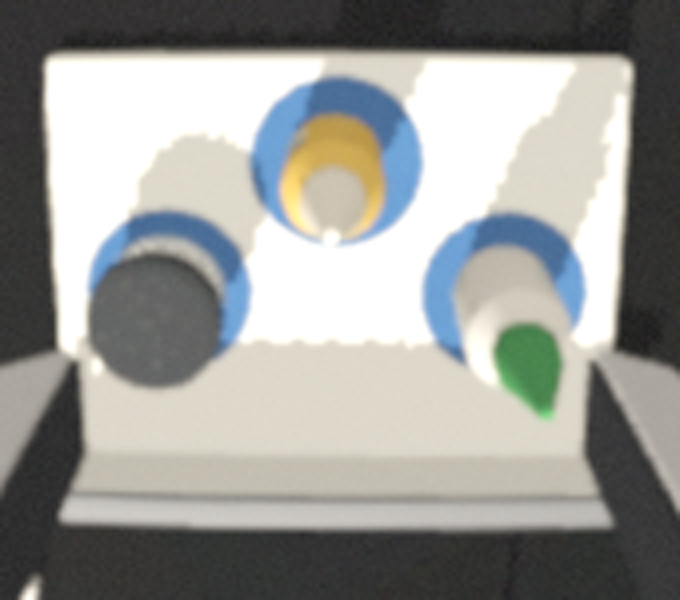

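Run:
```python
from h import *
import pickle
c,s=pickle.load(open("w8.pkl","rb"))
P=lambda u,v,z=8:onplane(c,((u+.5)/4-.5+235,(v+.5)/4-.5+140),z,True).round(1)
print("Y disc",P(338,78)+[27,0],(P(252,162)+P(422,162))/2,"bot",P(337,113)+[14.5,0],"tip",P(332,238,95))
print("G disc",P(506,213)+[27,0],(P(424,288)+P(585,288))/2,"bot",P(503,245)+[15.5,0],"tip",P(546,415,104))
print("J disc",P(170,212)+[27,0],(P(90,290)+P(250,290))/2,"bot",P(172,237)+[19,0],"lid",(P(88,320,41)+P(222,320,41))/2,(P(155,253,41)+P(155,388,41))/2)
cv2.imwrite("pics/s2.png",cams.camera("scene")[:,:,::-1])
```

```text
Y disc [566.8   5.8] [565.65   7.05] bot [565.    6.1] tip [564.9   6.5]
G disc [605.4  60.4] [602.85  62.6 ] bot [604.3  60.5] tip [603.7  61.1]
J disc [611.8 -43.7] [610.35 -43.35] bot [611.8 -42.9] lid [608.55 -43.3 ] [609.1  -43.15]
```

View pics/s2.png

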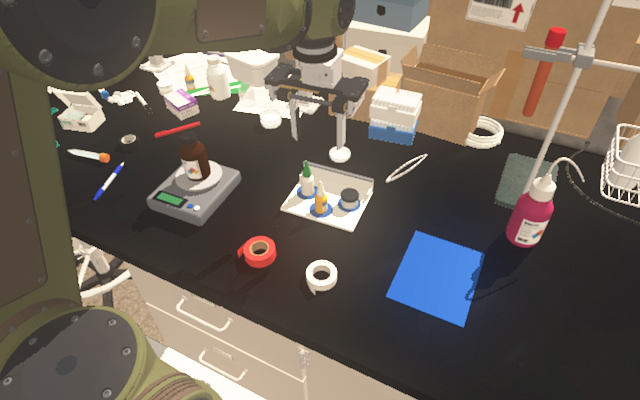

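All three are within about 1–2 mm of their disc centres. The amber bottle stands on the pan, the tapes and dish are where they were, and the gripper is clear.

```bash
python3 -c "
from cell import manip
print(manip.sign_off())"
```

```text
the job is handed in; nothing more can be done
None
```

The job is done and handed in at about 48 s of the 134 s allowed. I cleared the yellow dropper, green dropper and jar onto the mat and stood the amber bottle on the balance pan. Then I put the three back on their own discs in the order green, jar, yellow.

**Last checks:**
- **Droppers and jar:** the final wrist picture shows all three upright. The droppers measured within about 2 mm of their disc centres. The jar's base estimate was within about 1 mm, but its lid estimate was about 2–3 mm off in x, so the two disagreed slightly.
- **Amber bottle:** it was upright and about 1–3 mm from the pan's centre when measured just after release. The last scene picture still shows it standing there.
- **Bystanders:** both tape rolls look unmoved in the last picture by eye, and the dish is still behind the stand, partly hidden by a finger. I did not measure them again.
- **Forces:** wrist force read below 10 N at the end of every move. No check failed.

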